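Lock the autosampler tray with its long pin

TASK

Push the sample tray fully home by its upright knob so that the hole in its tongue lines up with the holes in the bracket. Then take the longest pin, the one with the widest flange, from the pin rack and lower it through all three holes until its flange rests on the bracket, and let go.

Things in the scene. Friction and masses are not known exactly. Their poses are not given: they have to be found in the camera images.
- bracket_hole (a point): Centre of the 34 mm hole in the upper of two level aluminium plates (70 x 112 mm), at its top face, 100 mm above the table. The lower plate (top at 30 mm) has a like hole right below; the tray's tongue (55 to 63 mm high, also a 34 mm hole) slides between them. The station is fixed, turned up to 15 deg. x: the level direction in which the tray is pushed home; z up
- tray (a joint): How far the tray stands out, in m: 0 is fully home against its stop, where the tongue's hole lies on the axis of the bracket's holes; up to 0.09 pulled out towards the robot. It slides with about 2.5 N of friction and stays where it is left
- tray_knob (a point): Grip point on the tray's black upright round knob (22 mm across, top at 116 mm): on its axis, 96 mm above the table. It lies 100 mm plus the tray's opening from the bracket hole, towards that point's -x. The grey deck around it is 63 mm high, vial caps on it reach 71 mm
- lockpin_grip (a point): Point on the axis of the long metal pin (0.25 kg), about half-way up its round handle (24 mm across, 48 mm tall): 26 mm above its flange (56 mm across, 6 mm thick), 120 mm above the tip of its shank (14 mm across, 88 mm long). z: up the pin. It hangs by the flange in a 3-place rack, 100 mm high, beside two short pins with 38 mm flanges. Seated, it is 32 mm above bracket_hole
Not all that is in view belongs to the job. What is shaped like the part that bears lockpin_grip but blue or red is not meant.

How it is judged:
On the way, in this order (a step that is already met when the one before it is completed fails the run):
1. the tray is pushed home (within 10 mm) (value of joint tray below 0.01 m), for 0.2 s.
2. the long pin hangs through all three holes, its flange on the bracket (z of lockpin_grip in the frame of bracket_hole below 0.04 m and horizontal distance between lockpin_grip and bracket_hole below 0.018 m), for 0.2 s.
At the end, for the whole second after the job is handed in: The tray is home within 15 mm and the long pin, let go, stands upright (within 10 degrees) through the upper plate, the tongue and the lower plate, its flange on the bracket (grip point less than 40 mm above the hole and within 18 mm of its axis) (all of step 2 and value of joint tray below 0.015 m and angle between lockpin_grip's own z axis and vertical below 0.17 rad); the robot touches nothing.
It also fails if it takes over 51 s, if anything falls off the work surface, if the arm or the gripper's body presses on something with over 40 N, if the wrist force passes 120 N, or if a joint passes its speed limit or range.

ROBOT

A 6-joint arm with a two-finger parallel gripper is mounted at the origin on the work surface. World frame = base frame: x ahead of the robot, y to its left, z up, the work surface at z = 0. Lengths are in m, angles in rad, forces in N, time in s.
With the tool pointing down it reaches from about 0.375 to 0.9 m from the base axis. Payload 3.1 kg.
Tool frame: the origin (TCP) lies midway between the tips of the shut fingers; the grasp point (between the pads) lies 19 mm behind it; x points along the fingers, y is the direction in which the jaws open and shut, and the axes are right-handed (so a half turn about x gives the same grasp; the last joint's range is limited). The gripper opens to 87 mm and grips with 3 to 60 N. Pads are 19 mm wide; open, the fingers measure 117 mm over their backs; the gripper's body (75 mm by 190 mm) begins 51 mm behind the grasp point.
Start: joints at [0.977, 0.527, 1.433, -0, 1.181, -0.178], TCP at [0.252, 0.572, 0.223] pointing down, gripper open.
Joint ranges: [-3.08, 3.08], [-0.75, 2.2], [0.22, 2.44], [-1.43, 4.57], [0, 2.65], [-2.85, 2.85]. Speed limits (rad/s): [2.79, 2.79, 3.14, 3.14, 3.14, 3.14].

INTERFACE

Orientations are given as a unit quaternion [x, y, z, w].
In Python, from rig import get_obs, imaging, robot gives the robot as it stands.
- The arm moves only by the shell command python3 -m inch 'ROWS' [FORCE]. ROWS is JSON, a list of rows, each a list of 3 entries, a list of its own where there are three numbers: the finger opening in mm, from 0 to 87, then the shift along the tool's x, y, z in mm, then the turn, a rotation vector about the tool's x, y, z in degrees. In form: [[grip, [dx, dy, dz], [wx, wy, wz]], ...]. A call has 1 to 12 rows; each row shifts and turns the pose as measured when the row begins, along the tool's axes as they then stand; what a row does not reach is not made up. A row lasts 1/8 s, in which the tool goes at most 62.5 mm and 10.7 degrees, less where a joint would pass 70% of its speed; a pose out of reach is approached as far as the arm can. A call with a gripper value outside its range is refused whole. The fingers move at their own pace and stop on an object; FORCE is the grip in N (left out, the last holds). Time passes only in rows, so rows that do not move let the fingers close. It gives the time, the measured TCP pose, the force and the opening at its end, in the units of the state.
- get_obs(): the state, without advancing time (a new reading comes with each control period).
- imaging.camera(name): name is "scene" or "top"; returns the picture (480x640x3 uint8, red, green, blue); there is no depth.
- imaging.camera_params(name): a dict with "camera_matrix" (3x3 intrinsics, pixels), "k1" (the pictures are not rectified: a ray, as slopes to the right and down, at radius r is drawn at 1 + k1 r^2 times it, then the intrinsics apply), "xyz" and "rotation" of the camera in the world. Camera axes: x right, y down, z forward; pixel columns grow to the right and rows downward; lengths in m; the calibration is good to about 2 mm. A picture is of the moment at which its call begins. camera_params takes no time and is no camera call.
- robot.hand_in(): hands the job in, once; it reports no verdict.
Trained networks look in the newest picture that a camera, given by its name, has taken for a name from the list of things; names that differ only in an ending like _2 or _b are one class to them, and where a whole thing is asked for, a point or a joint stands for the part that bears it (a point fixed in the world has none). Each returns a list of dicts, best first, with "confidence" (0 to 1); they miss things now and then, are a little off and sometimes report something else, mostly with a low value. They report only what shows in the picture. A call takes as long as a camera call. They do not tell look-alikes from the thing itself.
- imaging.cut_out(camera, target): "pixels" (480x640 bool, what is visible of it) and "box" ([centre column, centre row, width, height] in pixels, round what is visible of it).
- imaging.tip_of(camera, target): "pixel" ([column, row] in pixels: a listed point, or the origin of a listed thing).
The state is a dict: "time": time; "q": joint angles; "joint_velocities": joint speeds; "joint_torque": joint torques, N m; "position": TCP position; "tool_rot": TCP orientation; "ft_force": force on the tool from outside, world axes, zero at the start; "moment": the same for the moment, N m; "grip_width": finger opening in m.
Only numpy, scipy, OpenCV 4.12 (cv2) and the standard library are available. Lean on these libraries where they do the work, as an engineer would, in place of code of your own. Each camera call takes 0.05 s, during which the arm holds its last target. There are 200 camera calls.

## Working session

There is one attempt and no reset: what is moved stays moved. The work goes in short steps, Python scripts to look and compute and a shell command to move; the robot and the scene stay as the last step left them, time stands still between calls to the robot, and variables do not carry over. Pictures are saved under pics/ and viewed, about 8 in all and at most 12, crops included, and the job is handed in when it is done.

```bash
mkdir -p pics; ls; cat > h.py <<'E'
import numpy as np, cv2
from rig import get_obs, imaging, robot
from scipy.spatial.transform import Rotation as R
def P(n):
    p=imaging.camera_params(n); K=np.array(p["camera_matrix"]); Rm=np.array(p["rotation"])
    if Rm.shape!=(3,3): Rm=R.from_quat(Rm.ravel()).as_matrix()
    return K,float(p["k1"]),np.array(p["xyz"]),Rm
def ray(n,px):
    K,k1,o,Rm=P(n)
    u=cv2.undistortPoints(np.array([[px]],float),K,np.array([k1,0,0,0,0.]))[0,0]
    return o,Rm@np.array([u[0],u[1],1])
def atz(n,px,z):
    o,d=ray(n,px); return o+d*(z-o[2])/d[2]
def proj(n,X):
    K,k1,o,Rm=P(n)
    return cv2.projectPoints(np.atleast_2d((np.atleast_2d(X)-o)@Rm),np.zeros(3),np.zeros(3),K,np.array([k1,0,0,0,0.]))[0][:,0]
def tri(pxs):
    A=np.zeros((3,3));b=np.zeros(3)
    for n,px in pxs:
        o,d=ray(n,px); d/=np.linalg.norm(d); M=np.eye(3)-np.outer(d,d); A+=M;b+=M@o
    return np.linalg.solve(A,b)
def snap(n,f):
    im=imaging.camera(n); cv2.imwrite("pics/"+f,cv2.cvtColor(im,cv2.COLOR_RGB2BGR)); return im
E
python3 - <<'E'
from h import *
np.set_printoptions(precision=4,suppress=True)
a=snap("scene","s1.png");b=snap("top","t1.png")
print(imaging.camera_params("scene"),imaging.camera_params("top"))
for n in("scene","top"):
  for t in("bracket_hole","tray_knob","lockpin_grip"):
    r=imaging.tip_of(n,t)
    z={"bracket_hole":.1,"tray_knob":.096,"lockpin_grip":.132}[t]
    for q in r: print(n,t,q["pixel"],round(q["confidence"],2),atz(n,q["pixel"],z))
o=get_obs();print(o)
E
```

```text
pics
{'camera_matrix': array([[434.3549,   0.    , 315.4543],
       [  0.    , 434.3549, 241.6619],
       [  0.    ,   0.    ,   1.    ]]), 'k1': -0.05351251632995416, 'xyz': array([ 1.0287, -0.7045,  0.7115]), 'rotation': array([ 0.8408,  0.3324, -0.146 , -0.4015])} {'camera_matrix': array([[575.2032,   0.    , 313.9455],
       [  0.    , 575.2032, 243.4401],
       [  0.    ,   0.    ,   1.    ]]), 'k1': -0.16043360096350048, 'xyz': array([ 0.3279, -0.1528,  1.2832]), 'rotation': array([ 0.7085, -0.7004,  0.06  , -0.063 ])}
scene bracket_hole [421.4, 202.2] 0.63 [0.6215 0.154  0.1   ]
scene tray_knob [365.6, 185.1] 0.85 [0.4674 0.124  0.096 ]
scene lockpin_grip [191.3, 344.7] 0.95 [ 0.5943 -0.5121  0.132 ]
scene lockpin_grip [221.8, 280.7] 0.8 [ 0.5124 -0.3853  0.132 ]
scene lockpin_grip [190.2, 259.4] 0.58 [ 0.4192 -0.3915  0.132 ]
top bracket_hole [173.5, 202.1] 0.71 [0.6226 0.1551 0.1   ]
top tray_knob [179.7, 277.9] 0.92 [0.4604 0.1339 0.096 ]
top lockpin_grip [484.7, 223.8] 0.84 [ 0.5758 -0.5002  0.132 ]
top lockpin_grip [431.6, 312.0] 0.6 [ 0.3935 -0.3844  0.132 ]
{'time': 0.4, 'q': array([ 0.9765,  0.5277,  1.4329, -0.    ,  1.1814, -0.1785]), 'joint_velocities': array([-0.0003, -0.0019, -0.0005,  0.001 , -0.0023,  0.0007]), 'joint_torque': array([ -0.0002, -43.9501, -17.6656,   0.0633,   0.053 ,  -0.0001]), 'position': array([0.2523, 0.5717, 0.2224]), 'tool_rot': array([ 0.1458,  0.6919, -0.1461,  0.6918]), 'ft_force': array([ 0.4717, -0.1256,  0.1195]), 'moment': array([-0.0201, -0.0184,  0.0211]), 'grip_width': 0.08657199687753349}
```

View pics/s1.png

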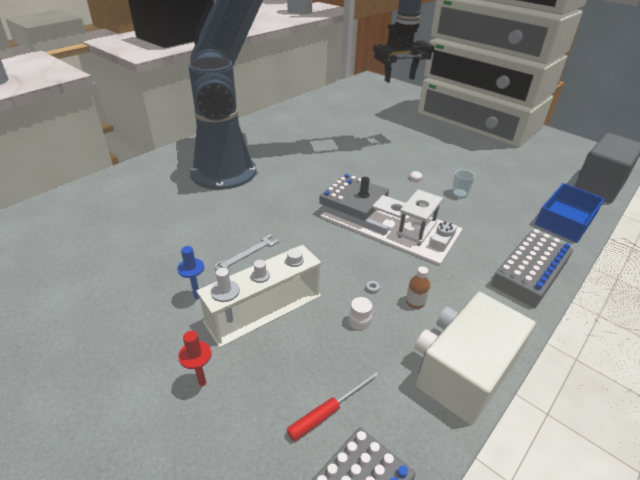

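View pics/t1.png

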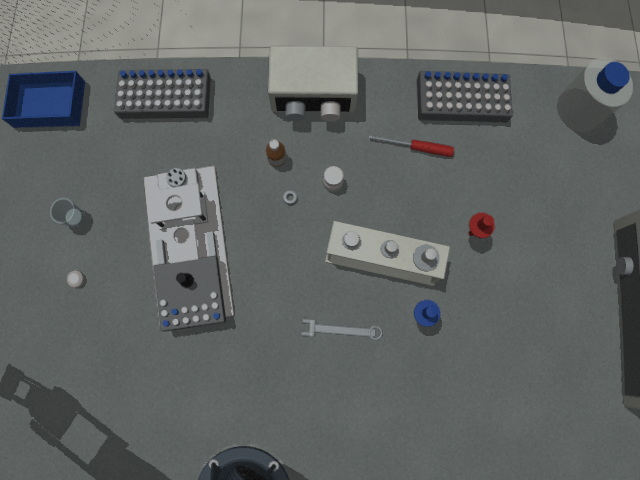

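The scene view shows the tray station: knob near (365,187), bracket hole near (421,203). The rack has the wide-flange metal pin at its left end near (223,283), with blue and red decoys beside it. In the top view the bracket hole is near (174,202), the knob near (184,279) and the long pin near (428,256); the networks' top-view pin hits are the decoys. I'll refine these by triangulating and overlaying the result on zoomed crops.

```bash
cat > m.py <<'E'
from h import *
np.set_printoptions(precision=4,suppress=True)
hole=tri([("scene",(421.4,202.2)),("top",(173.5,202.1))]);print("hole",hole)
knob=tri([("scene",(365.6,185.1)),("top",(179.7,277.9))]);print("knob",knob, np.linalg.norm((hole-knob)[:2]),np.degrees(np.arctan2(*(hole-knob)[1::-1])))
g=atz("scene",(221.8,280.7),.132);print("pin scene",g,"top px",proj("top",g))
def ring(c,r,z,n=24):
    t=np.linspace(0,2*np.pi,n,endpoint=False);return np.c_[c[0]+r*np.cos(t),c[1]+r*np.sin(t),0*t+z]
def over(n,src,box,pts,out,s=4):
    im=cv2.imread("pics/"+src);x,y,w,h=box
    c=cv2.resize(im[y:y+h,x:x+w],None,fx=s,fy=s,interpolation=cv2.INTER_CUBIC)
    for P_,col in pts:
        for u,v in proj(n,P_): cv2.circle(c,(int((u-x+.5)*s),int((v-y+.5)*s)),1,col,-1)
    return c
E
cat > o.py <<'E'
from m import *
G=(0,255,0);Rd=(0,0,255);Y=(0,255,255)
pts=[(ring(hole,.017,.1),G),(ring(knob,.011,.116),Rd),(ring(knob,.011,.063),Y),(ring(g,.012,.154),Rd),(ring(g,.028,.106),G)]
a=over("scene","s1.png",(345,155,100,70),pts,"");b=over("top","t1.png",(135,175,100,140),pts,"")
c=over("scene","s1.png",(190,240,100,70),pts,"");d=over("top","t1.png",(370,220,100,140),pts,"")
L=np.vstack([a,c]);T=np.hstack([b,d])
cv2.imwrite("pics/o1.png",cv2.resize(np.hstack([L,T[:560]]),(800,373)) if 0 else np.hstack([L,cv2.resize(T,(400,280)) if 0 else np.vstack([b[:280],d[:280]])]))
E
python3 o.py
```

```text
hole [0.622  0.1546 0.1001]
knob [0.4607 0.1352 0.0882] 0.16241222381412113 6.838934005532536
pin scene [ 0.5124 -0.3853  0.132 ] top px [[430.892  253.4955]]
```

```bash
sed -i 's/(135,175,100,140)/(140,185,100,140)/' o.py; python3 - <<'E'
import cv2;print(cv2.imread('pics/o1.png').shape)
E
```

```text
(560, 800, 3)
```

View pics/o1.png

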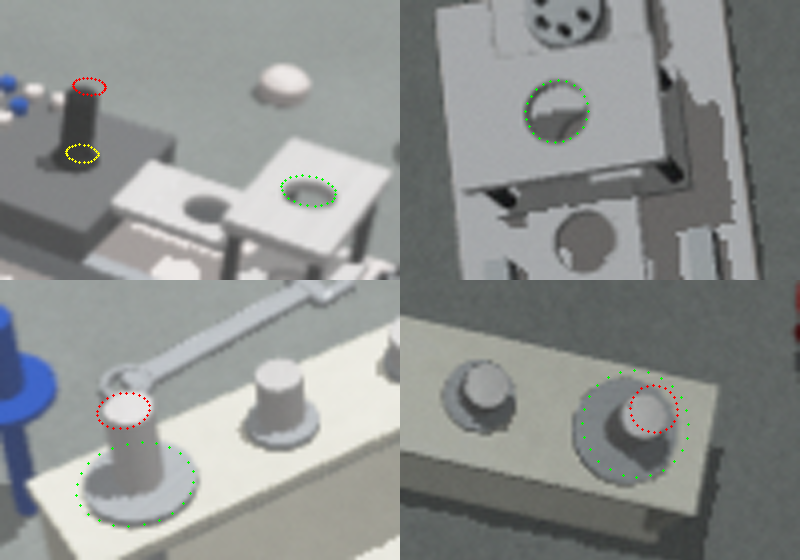

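```bash
cat > m2.py <<'E'
from m import *
th=tri([("scene",(396.6,206.6)),("top",(180.9,234.6))]);
fl=tri([("scene",(224.5,290.2)),("top",(426.2,257.0))]);ht=tri([("scene",(221,272)),("top",(431.2,252.5))])
print("tongue",th,"flange",fl,"htop",ht)
print("yaw tongue-hole",np.degrees(np.arctan2(*(hole-th)[1::-1])),np.linalg.norm((hole-th)[:2]), atz("scene",(366,175.5),.116))
E
python3 - <<'E'
from m2 import *
op=np.linalg.norm((hole-th)[:2]); u=(hole-th)[:2]/op
k=hole[:2]-u*(.1+op); print("knob pred",k)
g=(fl[:2]+ht[:2])/2; print("g",g)
G=(0,255,0);Rd=(0,0,255);Y=(0,255,255)
pts=[(ring(th,.017,.063),G),(ring(k,.011,.116),Rd),(ring(k,.011,.063),Y),(ring(g,.012,.154),Rd),(ring(g,.028,.106),G)]
f=lambda n,s,b:over(n,s,b,pts,"",5)
cv2.imwrite("pics/o2.png",np.vstack([np.hstack([f("scene","s1.png",(335,160,80,60)),f("top","t1.png",(145,215,80,60)) ]),np.hstack([f("scene","s1.png",(190,255,80,60)),f("top","t1.png",(390,225,80,60))])]))
E
```

```text
hole [0.622  0.1546 0.1001]
knob [0.4607 0.1352 0.0882] 0.16241222381412113 6.838934005532536
pin scene [ 0.5124 -0.3853  0.132 ] top px [[430.892  253.4955]]
tongue [0.5592 0.1444 0.0609] flange [ 0.5098 -0.3813  0.1016] htop [ 0.511  -0.3824  0.1517]
yaw tongue-hole 9.204858901905336 0.06355565390137874 [0.4571 0.1363 0.116 ]
knob pred [0.4605 0.1284]
g [ 0.5104 -0.3818]
```

```bash
sed -n 1p m2.py
```

```text
from m import *
```

View pics/o2.png

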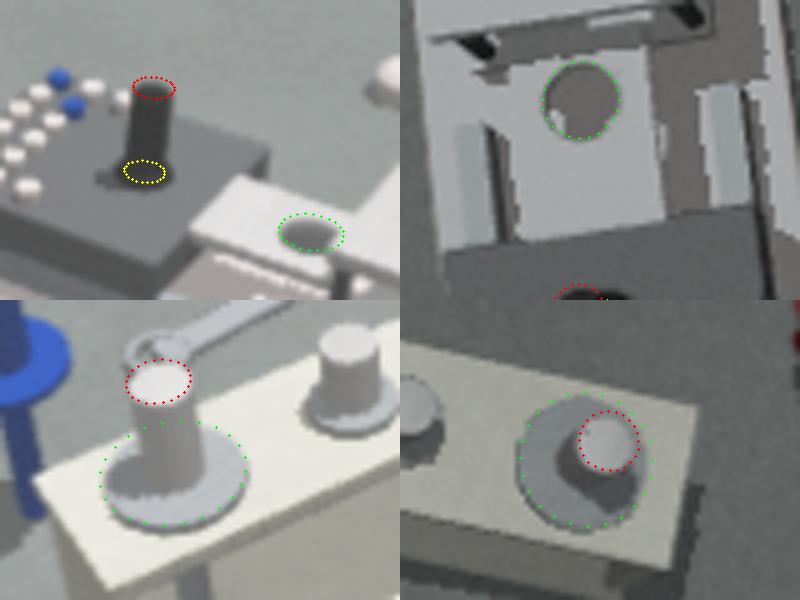

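Knob and tongue-hole rings fit (knob about (0.4605,0.128), yaw about 9°), and the long pin's handle and flange rings fit (about (0.510,-0.382)). Next I work out the move in tool axes.

```bash
cat > d.py <<'E'
import sys
from h import *
np.set_printoptions(precision=1,suppress=True)
# usage: d.py x y z [jawdir_deg]  (TCP target) -> tool-axes shift mm, turn deg about tool axes (to vertical, jaw along jawdir)
def delta(x,y,z,jaw):
    o=get_obs();M=R.from_quat(o["tool_rot"]).as_matrix()
    best=None
    for s in(0,180):
        a=np.radians(jaw+s);X=np.array([0,0,-1.]);Y=np.array([np.cos(a),np.sin(a),0]);T=np.c_[X,Y,np.cross(X,Y)]
        v=R.from_matrix(M.T@T).as_rotvec(degrees=True)
        if best is None or np.linalg.norm(v)<np.linalg.norm(best): best=v
    p=np.array([x,y,z])-o["position"]
    print("t",round(o["time"],2),"pos",o["position"]*1000,"F",o["ft_force"],"w",round(o["grip_width"]*1000,1),"q",o["q"],"jawdeg",np.degrees(np.arctan2(M[1,1],M[0,1])).round(1))
    print("world d",p*1000,"TOOL shift",M.T@p*1000,"TURN",best)
if __name__=="__main__": delta(*map(float,sys.argv[1:5]))
E
python3 d.py 0.4605 0.1284 0.2 99
python3 - <<'E'
from m2 import *
print("blue",tri([("scene",(190.2,259.4)),("top",(431.6,312))]),"red",tri([("scene",(191.3,344.7)),("top",(484.7,223.8))]))
E
```

```text
t 0.4 pos [252.3 571.7 222.4] F [ 0.5 -0.1  0.1] w 86.6 q [ 1.   0.5  1.4 -0.   1.2 -0.2] jawdeg 66.2
world d [ 208.2 -443.3  -22.4] TOOL shift [  22.5 -321.4  369.4] TURN [-32.8  -0.    0. ]
hole [0.622  0.1546 0.1001]
knob [0.4607 0.1352 0.0882] 0.16241222381412113 6.838934005532536
pin scene [ 0.5124 -0.3853  0.132 ] top px [[430.892  253.4955]]
tongue [0.5592 0.1444 0.0609] flange [ 0.5098 -0.3813  0.1016] htop [ 0.511  -0.3824  0.1517]
yaw tongue-hole 9.204858901905336 0.06355565390137874 [0.4571 0.1363 0.116 ]
blue [ 0.3968 -0.3846  0.1134] red [ 0.58   -0.5058  0.113 ]
```

```bash
python3 -m inch '[[60,[2,-27,31],[-8.2,0,0]],[60,[2,-31,27],[-8.2,0,0]],[60,[2,-34,22],[-8.2,0,0]],[60,[2,-37,17],[-8.2,0,0]],[60,[2,-39,11],[0,0,0]],[60,[2,-39,11],[0,0,0]],[60,[2,-39,11],[0,0,0]],[60,[2,-39,11],[0,0,0]],[60,[2,-39,11],[0,0,0]],[60,[2,-39,11],[0,0,0]],[60,[2,-39,11],[0,0,0]],[60,[0,-39,11],[0,0,0]]]' 25; python3 d.py 0.4605 0.1284 0.15 99
```

```text
time: 1.9
position: [0.4734, 0.1238, 0.2014]
tool_rot: [-0.063, 0.701, 0.066, 0.707]
ft_force: [0.3, 0.7, 0.4]
grip_width: 0.0599
t 1.9 pos [473.4 123.8 201.4] F [0.3 0.7 0.4] w 59.9 q [ 0.   0.4  1.8  0.   1.  -1.7] jawdeg 100.5
world d [-12.9   4.6 -51.4] TOOL shift [ 51.4   6.7 -12.3] TURN [ 1.5  0.5 -0.2]
```

```bash
python3 -m inch '[[60,[25,7,-12],[1.5,0.5,-0.2]],[60,[26,0,0],[0,0,0]],[60,[0,0,0],[0,0,0]]]'; python3 d.py 0.4605 0.1284 0.08 99
```

```text
time: 2.28
position: [0.4642, 0.1253, 0.1505]
tool_rot: [-0.053, 0.703, 0.052, 0.707]
ft_force: [0.0, -0.2, 0.3]
grip_width: 0.0598
t 2.27 pos [464.2 125.3 150.5] F [ 0.  -0.2  0.3] w 59.8 q [ 0.   0.4  1.9 -0.   0.8 -1.7] jawdeg 98.5
world d [ -3.7   3.1 -70.5] TOOL shift [70.5  3.7 -3.6] TURN [-0.5  0.3  0.1]
```

```bash
python3 -m inch '[[60,[15,4,-4],[0,0,0]],[60,[27,0,0],[0,0,0]],[60,[27,0,0],[0,0,0]],[60,[2,0,0],[0,0,0]],[5,[0,0,0],[0,0,0]],[5,[0,0,0],[0,0,0]],[5,[0,0,0],[0,0,0]],[5,[0,0,0],[0,0,0]]]'; python3 d.py 0.4605 0.1284 0.08 99
```

```text
time: 3.28
position: [0.4672, 0.1301, 0.0859]
tool_rot: [-0.054, 0.697, 0.053, 0.713]
ft_force: [0.1, -0.2, -0.0]
grip_width: 0.0279
t 3.27 pos [467.2 130.1  85.9] F [ 0.1 -0.2 -0. ] w 27.9 q [ 0.   0.6  1.9 -0.   0.6 -1.7] jawdeg 98.7
world d [-6.7 -1.7 -5.9] TOOL shift [ 5.8 -0.6 -7. ] TURN [-0.3  1.3  0.2]
```

```bash
python3 -m inch '[[30,[4,0,-7],[0,1.3,0.2]],[30,[0,0,0],[0,0,0]],[5,[0,0,0],[0,0,0]],[5,[0,0,0],[0,0,0]],[5,[0,0,0],[0,0,0]],[5,[0,0,0],[0,0,0]]]' 30; python3 d.py 0.524 0.1384 0.08 99
```

```text
time: 4.03
position: [0.4601, 0.127, 0.0817]
tool_rot: [-0.055, 0.706, 0.053, 0.704]
ft_force: [-0.3, -0.1, 0.0]
grip_width: 0.0213
t 4.03 pos [460.1 127.   81.7] F [-0.3 -0.1  0. ] w 21.3 q [ 0.   0.6  1.9 -0.   0.7 -1.7] jawdeg 98.7
world d [63.9 11.4 -1.7] TOOL shift [ 1.5  1.5 64.9] TURN [-0.3 -0.2  0.1]
```

```bash
python3 -m inch '[[5,[0,0.3,8],[0,0,0]],[5,[0,0.3,10],[0,0,0]],[5,[0,0.3,10],[0,0,0]],[5,[0,0.3,10],[0,0,0]],[5,[0,0.3,10],[0,0,0]],[5,[0,0.3,8],[0,0,0]]]'; python3 d.py 0.524 0.1384 0.08 99
```

```text
time: 4.78
position: [0.5168, 0.1366, 0.0816]
tool_rot: [-0.056, 0.708, 0.053, 0.702]
ft_force: [-2.5, -4.9, 5.3]
grip_width: 0.0211
t 4.78 pos [516.8 136.6  81.6] F [-2.5 -4.9  5.3] w 21.1 q [ 0.1  0.6  1.8 -0.   0.8 -1.7] jawdeg 98.9
world d [ 7.2  1.8 -1.6] TOOL shift [1.6 0.7 7.4] TURN [-0.1 -0.4  0.2]
```

```bash
python3 -m inch '[[5,[-0.5,-0.3,4],[0,0,0]],[5,[0,0,3],[0,0,0]],[5,[0,0,2.5],[0,0,0]],[5,[0,0,2.5],[0,0,0]]]'; python3 d.py 0.524 0.1384 0.08 99
```

```text
time: 5.28
position: [0.5235, 0.1377, 0.0816]
tool_rot: [-0.057, 0.713, 0.053, 0.697]
ft_force: [-5.7, -4.9, 7.3]
grip_width: 0.0214
t 5.28 pos [523.5 137.7  81.6] F [-5.7 -4.9  7.3] w 21.4 q [ 0.1  0.6  1.7 -0.   0.8 -1.7] jawdeg 98.9
world d [ 0.5  0.7 -1.6] TOOL shift [1.6 0.6 0.7] TURN [-0.1 -1.3  0.2]
```

```bash
python3 -m inch '[[5,[0,0,4],[0,0,0]],[5,[0,0,4],[0,0,0]]]'; python3 d.py 0.524 0.1384 0.08 99;  python3 -m inch '[[5,[0,0,4],[0,0,0]],[5,[0,0,4],[0,0,0]]]'; python3 d.py 0.524 0.1384 0.08 99
```

```text
time: 5.52
position: [0.5233, 0.1377, 0.0816]
tool_rot: [-0.058, 0.719, 0.053, 0.691]
ft_force: [-8.4, -6.4, 9.9]
grip_width: 0.0211
t 5.53 pos [523.3 137.7  81.6] F [-8.4 -6.4  9.9] w 21.1 q [ 0.1  0.6  1.7 -0.   0.8 -1.7] jawdeg 99.0
world d [ 0.7  0.7 -1.6] TOOL shift [1.5 0.6 0.9] TURN [-0.  -2.3  0.2]
time: 5.78
position: [0.5232, 0.1377, 0.0815]
tool_rot: [-0.059, 0.725, 0.053, 0.685]
ft_force: [-8.3, -4.7, 10.0]
grip_width: 0.0214
t 5.78 pos [523.2 137.7  81.5] F [-8.3 -4.7 10. ] w 21.4 q [ 0.1  0.6  1.7 -0.   0.8 -1.7] jawdeg 99.1
world d [ 0.8  0.7 -1.5] TOOL shift [1.5 0.6 1. ] TURN [ 0.1 -3.3  0.3]
```

The tray is against its stop: it stops moving as the force rises. I'll let go, lift, and look.

```bash
python3 -m inch '[[60,[0,0,0],[0,0,0]],[60,[0,0,0],[0,0,0]],[60,[0,0,0],[0,-1.6,0]],[60,[-25,0,0],[0,-1.6,0]],[60,[-40,0,0],[0,0,0]],[60,[-50,0,0],[0,0,0]]]'; python3 d.py 0.510 -0.382 0.2 -8
python3 - <<'E'
from m2 import *
snap("scene","s2.png");snap("top","t2.png")
# rack direction from neighbour pin flange
k=hole[:2]-.1*np.array([np.cos(.16),np.sin(.16)])
pts=[(ring(k,.011,.116),(0,0,255)),(ring(hole,.017,.1),(0,255,0)),(ring(hole,.017,.03),(0,255,255))]
cv2.imwrite("pics/o3.png",np.hstack([over("scene","s2.png",(350,150,100,75),pts,""),over("top","t2.png",(135,180,100,75),pts,"")]))
print([ (q["pixel"],q["confidence"]) for q in imaging.tip_of("scene","tray_knob")], proj("scene",[*k,.096]))
E
```

```text
time: 6.52
position: [0.5251, 0.1411, 0.1947]
tool_rot: [-0.055, 0.704, 0.056, 0.706]
ft_force: [1.1, 0.2, -0.4]
grip_width: 0.0591
t 6.53 pos [525.1 141.1 194.7] F [ 1.1  0.2 -0.4] w 59.1 q [ 0.1  0.5  1.7  0.   1.  -1.7] jawdeg 99.0
world d [ -15.1 -523.1    5.3] TOOL shift [  -5.9 -514.3  -96.8] TURN [-73.    0.1   0. ]
hole [0.622  0.1546 0.1001]
knob [0.4607 0.1352 0.0882] 0.16241222381412113 6.838934005532536
pin scene [ 0.5124 -0.3853  0.132 ] top px [[430.892  253.4955]]
tongue [0.5592 0.1444 0.0609] flange [ 0.5098 -0.3813  0.1016] htop [ 0.511  -0.3824  0.1517]
yaw tongue-hole 9.204858901905336 0.06355565390137874 [0.4571 0.1363 0.116 ]
[([385.3, 192.0], 0.61)] [[385.9    190.9734]]
```

View pics/o3.png

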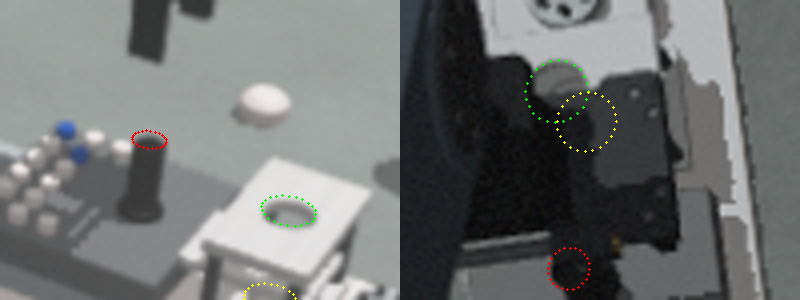

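The knob's overlay ring sits on it in both views, and the network agrees to about 1 px, so the tray is home. Now on to the pin, with the jaws along the rack line so that little turning is needed.

```bash
python3 -m inch '[[44,[-2,-43,-8],[-7,0,0]],[44,[-2,-43.5,-3],[-7,0,0]],[44,[-2,-43.5,2.5],[-7,0,0]],[44,[0,-43,8],[0,0,0]],[44,[0,-43,8],[0,0,0]],[44,[0,-43,8],[0,0,0]],[44,[0,-43,8],[0,0,0]],[44,[0,-43,8],[0,0,0]],[44,[0,-43,8],[0,0,0]],[44,[0,-43,8],[0,0,0]],[44,[0,-43,8],[0,0,0]],[44,[0,-40,7],[0,0,0]]]'; python3 d.py 0.510 -0.382 0.18 78
```

```text
time: 8.18
position: [0.8176, -0.2809, 0.1772]
tool_rot: [-0.182, 0.682, 0.196, 0.681]
ft_force: [0.3, -0.3, 0.6]
grip_width: 0.0439
t 8.18 pos [ 817.6 -280.9  177.2] F [ 0.3 -0.3  0.6] w 43.9 q [-0.5  0.9  0.7  0.   1.5 -2.6] jawdeg 121.0
world d [-307.6 -101.1    2.8] TOOL shift [  -2.4   72.  -315.7] TURN [43.  -0.2 -1.1]
```

I had the turn's sign wrong: +x turns reduce the jaw angle because the tool points down. Nothing was touched. I'll correct it on the way back.

```bash
python3 -m inch '[[44,[-1,7,-31],[8.6,0,0]],[44,[-1,2,-32],[8.6,0,0]],[44,[-1,-2.5,-32],[8.6,0,0]],[44,[-1,-7,-31],[8.6,0,0]],[44,[0,-12,-30],[8.6,0,0]],[44,[0,-16,-28],[0,0,-1]],[44,[0,-16,-28],[0,0,0]],[44,[0,-16,-28],[0,0,0]],[44,[0,-10,-18],[0,0,0]]]'; python3 d.py 0.510 -0.382 0.18 78
```

```text
time: 9.3
position: [0.545, -0.3622, 0.1529]
tool_rot: [0.088, 0.713, -0.077, 0.691]
ft_force: [0.3, 1.1, 0.1]
grip_width: 0.0442
t 9.3 pos [ 545.  -362.2  152.9] F [0.3 1.1 0.1] w 44.2 q [-0.8  0.7  1.4 -0.   1.1 -2.1] jawdeg 76.5
world d [-35.  -19.8  27.1] TOOL shift [-26.5 -27.1 -30.3] TURN [-1.4 -1.8 -0.7]
```

```bash
python3 -m inch '[[44,[-27,0,0],[0,-1.8,-0.7]],[44,[0,-15,-15],[-1.4,0,0]],[44,[0,-12,-15],[0,0,0]],[44,[0,0,0],[0,0,0]]]'; python3 d.py 0.510 -0.382 0.18 78
```

```text
time: 9.8
position: [0.5069, -0.3813, 0.1734]
tool_rot: [0.077, 0.705, -0.073, 0.701]
ft_force: [0.5, 0.2, 0.1]
grip_width: 0.0437
t 9.8 pos [ 506.9 -381.3  173.4] F [0.5 0.2 0.1] w 43.7 q [-0.8  0.6  1.4  0.   1.1 -2.2] jawdeg 77.8
world d [ 3.1 -0.7  6.6] TOOL shift [-6.6  0.   3.2] TURN [-0.2 -0.4 -0.4]
```

```bash
python3 - <<'E'
from m2 import *
snap("scene","s3.png");snap("top","t3.png")
g=(fl[:2]+ht[:2])/2
pts=[(ring(g,.012,.154),(0,0,255)),(ring(g,.028,.106),(0,255,0))]
im=cv2.imread("pics/s3.png"); c=over("scene","s3.png",(175,190,120,120),pts,"",4)
cv2.imwrite("pics/o4.png",np.hstack([c[:480],cv2.resize(im[130:400,120:500],(320,227)) if 0 else np.zeros((480,0,3),np.uint8)]))
E
```

```text
hole [0.622  0.1546 0.1001]
knob [0.4607 0.1352 0.0882] 0.16241222381412113 6.838934005532536
pin scene [ 0.5124 -0.3853  0.132 ] top px [[430.892  253.4955]]
tongue [0.5592 0.1444 0.0609] flange [ 0.5098 -0.3813  0.1016] htop [ 0.511  -0.3824  0.1517]
yaw tongue-hole 9.204858901905336 0.06355565390137874 [0.4571 0.1363 0.116 ]
```

View pics/o4.png

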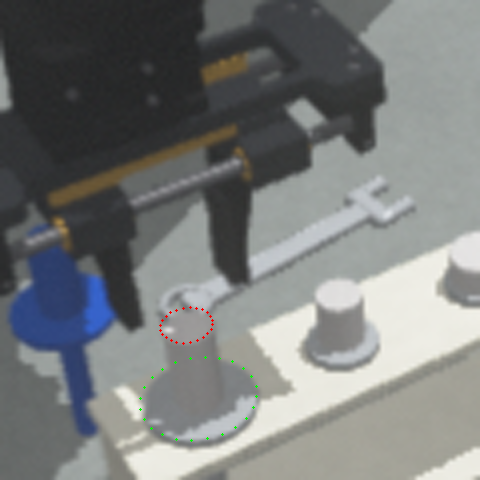

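The fingers straddle the handle at crop (190,325), and the pin is undisturbed. Descending.

```bash
python3 -m inch '[[44,[12,0,3],[0,0,0]],[44,[14,0,0],[0,0,0]],[44,[14,0,0],[0,0,0]],[44,[13,0,0],[0,0,0]],[44,[0,0,0],[0,0,0]]]'; python3 d.py 0.510 -0.382 0.115 78
```

```text
time: 10.52
position: [0.5119, -0.379, 0.1146]
tool_rot: [0.077, 0.706, -0.071, 0.701]
ft_force: [0.6, 0.6, -0.3]
grip_width: 0.0442
t 10.53 pos [ 511.9 -379.   114.6] F [ 0.6  0.6 -0.3] w 44.2 q [-0.8  0.7  1.5  0.   1.  -2.2] jawdeg 78.0
world d [-1.9 -3.   0.4] TOOL shift [-0.4 -3.3 -1.2] TURN [ 0.  -0.4 -0.5]
```

```bash
python3 -m inch '[[30,[0,-3,-1.2],[0,-0.4,-0.5]],[20,[0,0,0],[0,0,0]],[5,[0,0,0],[0,0,0]],[5,[0,0,0],[0,0,0]],[5,[0,0,0],[0,0,0]],[5,[0,0,0],[0,0,0]]]' 40; python3 d.py 0.510 -0.382 0.271 78
```

```text
time: 11.28
position: [0.5101, -0.3822, 0.1154]
tool_rot: [0.073, 0.703, -0.075, 0.703]
ft_force: [0.2, -0.4, -1.8]
grip_width: 0.023
t 11.28 pos [ 510.1 -382.2  115.4] F [ 0.2 -0.4 -1.8] w 23.0 q [-0.8  0.7  1.5 -0.   1.  -2.2] jawdeg 78.0
world d [ -0.1   0.2 155.6] TOOL shift [-155.6   -0.1   -0.1] TURN [-0.   0.   0.1]
```

```bash
python3 -m inch '[[5,[-10,0,0],[0,0,0]],[5,[-20,0,0],[0,0,0]],[5,[-30,0,0],[0,0,0]],[5,[-35,0,0],[0,0,0]],[5,[-35,0,0],[0,0,0]],[5,[-28,0,0],[0,0,0]],[5,[0,0,0],[0,0,0]]]'; python3 d.py 0.622 0.1546 0.271 99
```

```text
time: 12.15
position: [0.51, -0.3818, 0.2811]
tool_rot: [0.073, 0.703, -0.075, 0.704]
ft_force: [0.4, -0.6, -2.4]
grip_width: 0.0232
t 12.15 pos [ 510.  -381.8  281.1] F [ 0.4 -0.6 -2.4] w 23.2 q [-0.8  0.5  1.3 -0.   1.3 -2.2] jawdeg 78.0
world d [112.  536.4 -10.1] TOOL shift [  8.9 547.9  -1.9] TURN [-21.    0.1   0.1]
```

```bash
python3 -m inch '[[5,[0,20,0],[0,0,0]],[5,[0,35,0],[0,0,0]],[5,[0,45,0],[0,0,0]],[5,[0,50,0],[0,0,0]],[5,[0,50,0],[0,0,0]],[5,[0,50,0],[0,0,0]],[5,[0,50,0],[0,0,0]],[5,[0,50,0],[0,0,0]],[5,[0,45,0],[0,0,0]],[5,[0,40,0],[0,0,0]],[5,[0,30,0],[0,0,0]],[5,[0,15,0],[0,0,0]]]'; python3 d.py 0.622 0.1546 0.26 78
```

```text
time: 13.65
position: [0.5966, 0.1207, 0.2623]
tool_rot: [0.078, 0.717, -0.068, 0.689]
ft_force: [-0.5, -0.7, -2.7]
grip_width: 0.0229
t 13.65 pos [596.6 120.7 262.3] F [-0.5 -0.7 -2.7] w 22.9 q [ 0.   0.5  1.4  0.   1.3 -1.4] jawdeg 78.1
world d [25.4 33.9 -2.3] TOOL shift [ 2.  38.3 17.9] TURN [ 0.1 -2.4 -0.6]
```

```bash
python3 -m inch '[[5,[0,15,9],[0,-2.4,-0.6]],[5,[0,15,9],[0,0,0]],[5,[0,8,0],[0,0,0]],[5,[0,0,0],[0,0,0]]]'; python3 d.py 0.622 0.1546 0.235 78
python3 - <<'E'
from m2 import *
o=get_obs();p=o["position"];M=R.from_quat(o["tool_rot"]).as_matrix();X=M[:,0]
gp=p-X*.0166
tip=gp+X*.12
snap("scene","s5.png");snap("top","t5.png")
def rg(c,r): 
    t=np.linspace(0,6.28,24);return c+r*(np.outer(np.cos(t),M[:,1])+np.outer(np.sin(t),M[:,2]))
pts=[(rg(tip,.007),(0,0,255)),(rg(gp+X*.026,.028),(0,255,0)),(rg(gp+X*.032,.007),(0,255,255)),(ring(hole,.017,.1),(255,0,255))]
c=over("scene","s5.png",(370,110,100,120),pts,"",5)
d=over("top","t5.png",(130,165,60,120),pts,"",5)
cv2.imwrite("pics/o5.png",np.hstack([c,d]))
E
```

```text
time: 14.15
position: [0.6199, 0.1564, 0.2584]
tool_rot: [0.072, 0.706, -0.073, 0.701]
ft_force: [0.9, -0.7, -1.9]
grip_width: 0.0233
t 14.15 pos [619.9 156.4 258.4] F [ 0.9 -0.7 -1.9] w 23.3 q [ 0.1  0.5  1.3 -0.   1.3 -1.3] jawdeg 78.2
world d [  2.1  -1.8 -23.4] TOOL shift [23.4 -1.3  2.6] TURN [ 0.2 -0.4  0.2]
hole [0.622  0.1546 0.1001]
knob [0.4607 0.1352 0.0882] 0.16241222381412113 6.838934005532536
pin scene [ 0.5124 -0.3853  0.132 ] top px [[430.892  253.4955]]
tongue [0.5592 0.1444 0.0609] flange [ 0.5098 -0.3813  0.1016] htop [ 0.511  -0.3824  0.1517]
yaw tongue-hole 9.204858901905336 0.06355565390137874 [0.4571 0.1363 0.116 ]
```

View pics/o5.png

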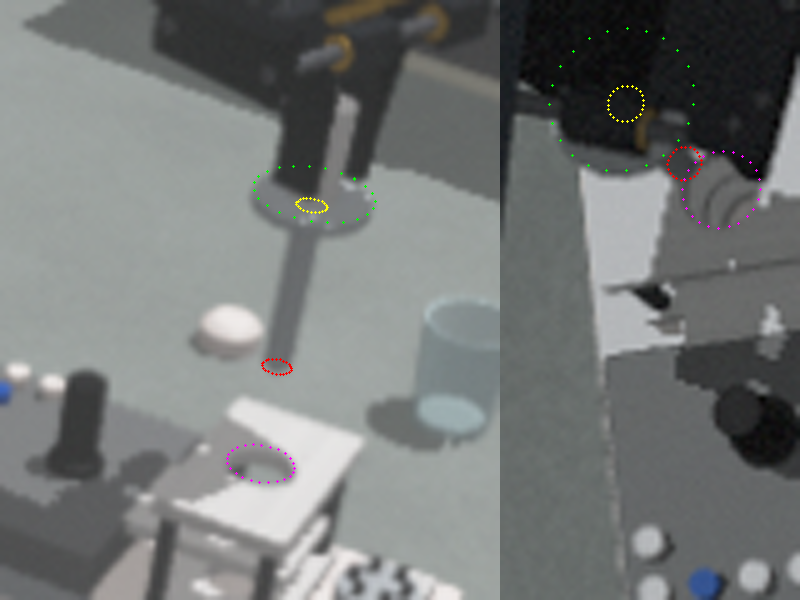

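The predicted tip at crop (277,366) lies on the real shank tip, and the hole ring fits. Correcting the small offset and lowering.

```bash
python3 -m inch '[[5,[3,-1.3,2.6],[0.2,-0.4,0.2]],[5,[10,0,0],[0,0,0]],[5,[10,0,0],[0,0,0]],[5,[10,0,0],[0,0,0]],[5,[0,0,0],[0,0,0]]]'; python3 d.py 0.622 0.1546 0.18 78
```

```text
time: 14.88
position: [0.6214, 0.1518, 0.2226]
tool_rot: [0.075, 0.704, -0.075, 0.703]
ft_force: [-0.5, 0.4, -1.8]
grip_width: 0.0227
t 14.88 pos [621.4 151.8 222.6] F [-0.5  0.4 -1.8] w 22.7 q [ 0.1  0.5  1.4 -0.   1.2 -1.3] jawdeg 77.8
world d [  0.6   2.8 -42.6] TOOL shift [42.6  2.9  0. ] TURN [-0.2 -0.1  0. ]
```

```bash
python3 -m inch '[[5,[2,2.5,0],[0,0,0]],[5,[10,0,0],[0,0,0]],[5,[12,0,0],[0,0,0]],[5,[12,0,0],[0,0,0]],[5,[0,0,0],[0,0,0]]]'; python3 d.py 0.622 0.1546 0.135 78
```

```text
time: 15.5
position: [0.622, 0.1547, 0.1839]
tool_rot: [0.075, 0.704, -0.075, 0.703]
ft_force: [-0.9, -0.0, -1.8]
grip_width: 0.0228
t 15.5 pos [622.  154.7 183.9] F [-0.9 -0.  -1.8] w 22.8 q [ 0.1  0.6  1.4 -0.   1.1 -1.3] jawdeg 77.8
world d [ -0.   -0.1 -48.9] TOOL shift [48.9 -0.   0.1] TURN [-0.2 -0.1  0. ]
```

```bash
python3 -m inch '[[5,[10,0,0],[0,0,0]],[5,[10,0,0],[0,0,0]],[5,[10,0,0],[0,0,0]],[5,[0,0,0],[0,0,0]]]'; python3 d.py 0.622 0.1546 0.116 78
```

```text
time: 16.0
position: [0.6222, 0.1546, 0.1518]
tool_rot: [0.075, 0.703, -0.075, 0.703]
ft_force: [-0.1, -0.3, -1.6]
grip_width: 0.0233
t 16.0 pos [622.2 154.6 151.8] F [-0.1 -0.3 -1.6] w 23.3 q [ 0.1  0.6  1.5 -0.   1.1 -1.3] jawdeg 77.8
world d [ -0.2   0.  -35.8] TOOL shift [35.8 -0.  -0.2] TURN [-0.2 -0.1  0. ]
```

```bash
python3 -m inch '[[5,[8,0,0],[0,0,0]],[5,[9,0,0],[0,0,0]],[5,[9,0,0],[0,0,0]],[5,[4,0,0],[0,0,0]],[5,[0,0,0],[0,0,0]]]'; python3 d.py 0.622 0.1546 0.116 78
```

```text
time: 16.62
position: [0.6226, 0.1546, 0.1199]
tool_rot: [0.075, 0.703, -0.075, 0.703]
ft_force: [-0.7, 0.3, -2.6]
grip_width: 0.0234
t 16.62 pos [622.6 154.6 119.9] F [-0.7  0.3 -2.6] w 23.4 q [ 0.1  0.7  1.5 -0.   1.  -1.3] jawdeg 77.8
world d [-0.6 -0.  -3.9] TOOL shift [ 3.9 -0.1 -0.6] TURN [-0.2 -0.   0. ]
```

Tip is at about 17 mm, through all three holes. Last few millimetres until contact, then release.

```bash
python3 -m inch '[[5,[2,0,0],[0,0,0]],[5,[1.5,0,0],[0,0,0]],[5,[1,0,0],[0,0,0]],[5,[0,0,0],[0,0,0]]]'; python3 d.py 0.622 0.1546 0.116 78
```

```text
time: 17.12
position: [0.6233, 0.1547, 0.116]
tool_rot: [0.075, 0.703, -0.075, 0.704]
ft_force: [-0.2, -0.4, -2.0]
grip_width: 0.0231
t 17.12 pos [623.3 154.7 116. ] F [-0.2 -0.4 -2. ] w 23.1 q [ 0.1  0.7  1.5 -0.   1.  -1.3] jawdeg 77.8
world d [-1.3 -0.1  0. ] TOOL shift [-0.  -0.3 -1.2] TURN [-0.2  0.1 -0. ]
```

```bash
python3 -m inch '[[5,[1,0,-1],[0,0,0]],[5,[1,0,0],[0,0,0]],[5,[0,0,0],[0,0,0]]]'; python3 d.py 0.622 0.1546 0.116 78
```

```text
time: 17.5
position: [0.6229, 0.1549, 0.1155]
tool_rot: [0.075, 0.702, -0.075, 0.704]
ft_force: [-0.3, -0.9, -1.9]
grip_width: 0.0233
t 17.5 pos [622.9 154.9 115.5] F [-0.3 -0.9 -1.9] w 23.3 q [ 0.1  0.7  1.5 -0.   1.  -1.3] jawdeg 77.8
world d [-0.9 -0.3  0.5] TOOL shift [-0.5 -0.4 -0.8] TURN [-0.2  0.2 -0. ]
```

```bash
python3 -m inch '[[5,[1,0,0],[0,0,0]],[30,[0,0,0],[0,0,0]],[50,[0,0,0],[0,0,0]],[60,[0,0,0],[0,0,0]],[60,[0,0,0],[0,0,0]]]'; python3 d.py 0.622 0.1546 0.2 78
```

```text
time: 18.12
position: [0.6236, 0.155, 0.1151]
tool_rot: [0.075, 0.701, -0.075, 0.705]
ft_force: [0.1, 0.7, -0.4]
grip_width: 0.0521
t 18.12 pos [623.6 155.  115.1] F [ 0.1  0.7 -0.4] w 52.1 q [ 0.1  0.7  1.5 -0.   1.  -1.3] jawdeg 77.8
world d [-1.6 -0.4 84.9] TOOL shift [-84.9  -0.7  -1.1] TURN [-0.2  0.3 -0.1]
```

```bash
python3 -m inch '[[60,[-15,0,-1],[0,0,0]],[60,[-30,0,0],[0,0,0]],[60,[-40,0,0],[0,0,0]],[60,[-40,0,0],[0,0,0]],[60,[0,50,0],[0,0,0]],[60,[0,50,0],[0,0,0]],[60,[0,50,0],[0,0,0]],[60,[0,50,0],[0,0,0]],[60,[0,0,0],[0,0,0]]]'; python3 d.py 0.622 0.1546 0.2 78
python3 - <<'E'
from m2 import *
snap("scene","s6.png");snap("top","t6.png")
pts=[(ring(hole,.028,.106),(0,255,0)),(ring(hole,.012,.154),(0,0,255)),(ring(hole[:2]-.1*np.array([np.cos(.16),np.sin(.16)]),.011,.116),(255,0,255))]
cv2.imwrite("pics/o6.png",np.hstack([over("scene","s6.png",(360,140,100,120),pts,"",4),over("top","t6.png",(130,165,100,120),pts,"",4)]))
for n in("scene","top"): print(n,[(q["pixel"],round(q["confidence"],2)) for q in imaging.tip_of(n,"lockpin_grip")],proj(n,[*hole[:2],.132]))
E
```

```text
time: 19.25
position: [0.6671, 0.3558, 0.2553]
tool_rot: [0.078, 0.697, -0.074, 0.708]
ft_force: [-0.1, -0.8, -0.0]
grip_width: 0.0602
t 19.25 pos [667.1 355.8 255.3] F [-0.1 -0.8 -0. ] w 60.2 q [ 0.3  0.7  1.  -0.   1.4 -1. ] jawdeg 77.7
world d [ -45.1 -201.2  -55.3] TOOL shift [  54.  -206.6   -1.9] TURN [-0.3  0.9 -0.4]
hole [0.622  0.1546 0.1001]
knob [0.4607 0.1352 0.0882] 0.16241222381412113 6.838934005532536
pin scene [ 0.5124 -0.3853  0.132 ] top px [[430.892  253.4955]]
tongue [0.5592 0.1444 0.0609] flange [ 0.5098 -0.3813  0.1016] htop [ 0.511  -0.3824  0.1517]
yaw tongue-hole 9.204858901905336 0.06355565390137874 [0.4571 0.1363 0.116 ]
scene [([186.1, 258.3], 0.84), ([427.0, 194.9], 0.76), ([187.5, 344.3], 0.57)] [[423.9337 191.486 ]]
top [([168.2, 203.7], 0.83), ([484.1, 221.3], 0.71), ([428.6, 309.6], 0.63)] [[170.0593 198.6783]]
```

View pics/o6.png

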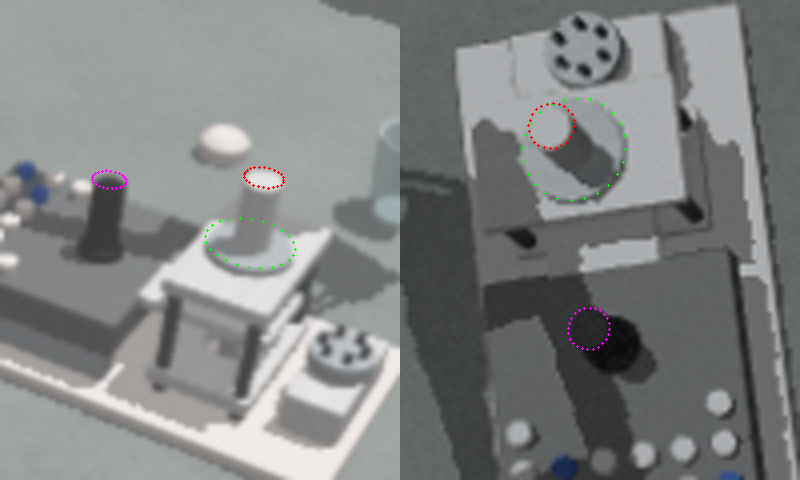

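The pin stands upright, flange on the bracket at crop (252,245) in the scene view and (575,148) in the top view. The rings predicted for a seated pin fit, the knob is at its home position, and the gripper is well clear. Handing in.

```bash
python3 -c "
from rig import robot
print(robot.hand_in())"
```

```text
the job is handed in; nothing more can be done
None
```

The tray is pushed home and the long pin hangs through all three holes with its flange on the bracket. I let it go, backed the gripper about 20 cm away, and handed the job in at about 19.5 s of the 51 s.

**Tray:** I gripped the knob and pushed about 63 mm until it stopped moving and the force rose (8 N along the push). The picture afterwards showed the knob at its home position.

**Pin:** I took the metal wide-flange pin from the end of the rack and lowered it with no sign of touching the holes' edges. The weight came off the wrist when I released it. In the last pictures the outlines predicted for a seated, upright pin (flange and handle top) fit within 1–2 pixels in both views.

**What disagreed or went wrong:**
- The network's grip point for the seated pin was 3–5 pixels (roughly 1 cm) off the prediction in both views. I trusted the outline fit instead.
- In the first top view the network reported only the red and blue look-alikes, so I located the long pin by hand-picked pixels.
- One turn had the wrong sign, which sent the empty gripper on a detour. I saw no sign of contact, and the rack pin had not moved.

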